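# Load the spring scale and hold the inspection mirror on its index ball

## Robot

A 6-joint arm with a two-finger parallel gripper is mounted at the origin on the work surface. World frame = base frame: x ahead of the robot, y to its left, z up, the work surface at z = 0. Lengths are in m, angles in rad, forces in N, time in s.
With the tool pointing down it reaches from about 0.4 to 0.825 m from the base axis. Payload 7 kg.
Tool frame: the origin (TCP) lies at the very end of the fingers, on their centre line; the grasp point (between the pads) lies arm.hold_point_z behind it (arm.hold_point_z is the distance from the TCP to the grasp point, in m); z points along the fingers, y is the line along which they close (so a half turn about z gives the same grasp; the last joint's range is limited). The gripper opens to 88 mm and grips with 3 to 60 N. Pads are 19 mm wide; open, the fingers measure 130 mm over their backs; the gripper's body (78 mm by 193 mm) begins 47 mm behind the grasp point.
Start: joints at [1.496, 0.359, 0.012, 0, -1.224, -0.288], TCP at [0.24, 0.631, 0.227] pointing down, gripper open.
Joint ranges: [-3.07, 3.07], [-1.43, 2.12], [-1.02, 1.25], [-3.03, 1.67], [-3.05, -0], [-3.03, 3.03]. Speed limits (rad/s): [2.39, 2.39, 3.01, 3.14, 3.14, 3.14].

## Interface

Orientations are given as [roll, pitch, yaw] about the fixed x, y, z axes, in that order (R = Rz(yaw) Ry(pitch) Rx(roll)).
In Python, from station import arm gives the robot as it stands.
- The arm moves only by the shell command python3 nudge.py 'ROWS' [FORCE]. ROWS is a JSON list of rows, 1 to 20 of them, each of 5 numbers: the finger opening in m, then dx, dy, dz in m, then a turn about the tool's z in rad; each row is the pose to reach, as a shift and turn from the pose commanded when the command began, along the tool's axes at that moment; what a row does not reach only later rows make up. A row lasts 1/12 s, in which the tool goes at most 0.0417 m and 0.125 rad, less where a joint would pass 70% of its speed; a pose out of reach is approached as far as the arm can. The fingers move at their own pace and stop on an object; FORCE is the grip in N (left out, the last holds). Time passes only in rows, so rows that do not move let the fingers close. It prints the time, the measured TCP pose, the force, the opening and the grip force at its end.
- arm.get_state(): the state, without advancing time (a new reading comes with each control period).
- arm.grab_frame(name): name is "side" or "top" or "wrist"; returns the picture (420x560x3 uint8, red, green, blue); there is no depth.
- arm.camera_params(name): a dict with "fx", "fy", "cx", "cy" (pixels), "T" (4x4, takes a point from camera to world coordinates); the wrist camera has in their place "hand_eye" (4x4, takes a point from camera to tool coordinates, whose origin is the TCP and whose axes are the flange's). Camera axes: x right, y down, z forward; pixel columns grow to the right and rows downward; lengths in m; the calibration is good to about 2 mm. A picture is of the moment at which its call begins: read the wrist's pose just before it. camera_params takes no time and is no camera call.
- arm.job_done(): hands the job in; it is judged then, once.
The state is a dict: "t": time; "q": joint angles; "qd": joint speeds; "joint_efforts": joint torques, N m; "eef_pos": TCP position; "ee_rot": TCP orientation; "force": force on the tool from outside, world axes, zero at the start; "moment": the same for the moment, N m; "width": finger opening in m; "gripper_force": force on a finger pad.
Only numpy, scipy, OpenCV 4.12 (cv2) and the standard library are available. Lean on these libraries where they do the work, as an engineer would, in place of code of your own. Each camera call takes 0.05 s, during which the arm holds its last target. There are 200 camera calls.

## Task

Stand brass lock cylinders from the mat on the spring scale's pan, one at a time, until the small black ball on the pan is as nearly level with the inspection camera's lens as it gets. Then, with the gripper on the steel peg, swing the upright mirror until the camera, looking into the mirror, sees that ball in the middle of its view, and finish while still holding the peg there (the mirror springs back if let go). Do not disturb the padlock, the oil bottle or the screwdriver.

Things in the scene. Friction and masses are not known exactly. Their poses are not given: they have to be found in the camera images.
- scale: Grey base of the spring scale, 150 x 120 mm, 32 mm high, fixed. Origin: centre of its underside on the bench; its x runs along the 150 mm side, z up. The scale's pan floor starts 82 to 95 mm above the bench (the tin's weight varies) and each cylinder lowers it 11 to 13.5 mm. One or two cylinders bring the ball level to within 7 mm.
- pan: Aluminium pan, outside 160 x 120 mm, rim 9 mm above its floor. Origin: centre of the floor's upper face; axes as the scale's. Moves only up and down on a 120 N/m spring, settles in 1 s. A fixed tin (47 mm diameter, 42 mm tall, unknown weight) fills its floor around x = +52, y = 0 mm; x from -75 to +25 mm is free: room for two cylinders (e.g. x = -52 and -5, y = 0).
- mark (a point): Centre of the index ball: matt black, 18 mm diameter, on a thin steel stalk outside the pan's -y edge. Fixed to the pan at x = +30, y = -85, z = +40 mm of the pan's frame, so it sinks with the pan.
- rig: Inspection rig, fixed: a dark steel bar 300 x 80 x 12 mm on the bench carrying the mirror's spindle and the camera. Origin: on the bench, on the vertical axis about which the mirror turns; its x points along the bar from the mirror to the camera, z up.
- lens (a point): Front of the lens of the grey box-shaped inspection camera on the rig, 170 mm along the rig's x from the mirror's axis, 110 mm above the bench. It looks level along the rig's -x at the middle of the mirror. It sees the ball centred when the mirror's normal halves the horizontal angle between the directions from the mirror's axis to the lens and to the ball.
- mirror: Upright mirror, 60 mm wide, 66 tall, in a 66 x 72 mm black frame, on a vertical spindle. Origin: on that axis, in the mirror's face, 110 mm up. x: its normal, out of the reflecting face; z up. At rest on a stop its normal is 0.175 rad clockwise (from above) of the rig's x; it swings up to 1.45 rad counter-clockwise against a spring (1 to 3 N at the peg), which takes it back when let go.
- peg (a point): Grip point on the mirror's upright round steel peg (12 mm diameter), 80 mm straight behind the mirror's face (x = -80 mm of the mirror), 115 mm above the bench. Peg top 130 mm above the bench; it stands on a level arm 12 mm wide, top 69 mm above the bench, so 60 mm of peg is free. It moves on a level circle of 80 mm radius about the mirror's axis.
- sight (a point): No visible part: the camera's line of sight after the mirror. Origin at the mirror's origin (level with the lens); its x is the direction in which the camera looks after reflection, always level, turning twice as far as the mirror; y to the left of it, z up.
- cylinder0: Brass lock cylinder, plain round, 28 mm diameter, 36 mm tall, about 0.15 kg (0.135 to 0.165 kg), standing upright on the black rubber mat (mat 270 x 90 mm, 4 mm thick). Three alike, in a row about 85 mm apart. Origin: centre of its underside.
- cylinder1: Brass lock cylinder, plain round, 28 mm diameter, 36 mm tall, about 0.15 kg (0.135 to 0.165 kg), standing upright on the black rubber mat (mat 270 x 90 mm, 4 mm thick). Three alike, in a row about 85 mm apart. Origin: centre of its underside.
- cylinder2: Brass lock cylinder, plain round, 28 mm diameter, 36 mm tall, about 0.15 kg (0.135 to 0.165 kg), standing upright on the black rubber mat (mat 270 x 90 mm, 4 mm thick). Three alike, in a row about 85 mm apart. Origin: centre of its underside.
- padlock: Bystander: brass padlock standing up, 42 x 18 mm, 63 mm tall, steel shackle. Origin: centre of its underside.
- oil: Bystander: small white oil bottle, 40 mm diameter, 110 mm tall, black cap. Origin: centre of its underside.
- driver: Bystander: screwdriver lying on the bench. Origin: under its middle.

How it is judged:
On the way, in this order (a step that is already met when the one before it is completed fails the run):
1. the pan, loaded and left alone, has come down until the ball is level with the lens (within 8 mm) (z of mark in the frame of sight between -0.008 and 0.008 m and linear speed of pan below 0.03 m/s and contact force between each of the fingers, the arm and pan below 0.2 N and contact force between the fingers and cylinder0 below 0.2 N and contact force between the fingers and cylinder1 below 0.2 N and contact force between the fingers and cylinder2 below 0.2 N), for 0.4 s.
2. the mirror, held by the gripper, shows the ball to the camera (y of mark in the frame of sight between -0.02 and 0.02 m and x of mark in the frame of sight above 0.05 m and contact force between the fingers and mirror above 0.5 N and angular speed of mirror below 0.1 rad/s and contact force between each of cylinder0, cylinder1, cylinder2 and mirror below 0.1 N), for 0.3 s.
At the end, for the whole second after the job is handed in: Pan at rest and untouched, ball's centre within 8 mm of the lens's height; the reflected line of sight passes within 20 mm sideways of the ball's centre; mirror still, the fingers pressing on it or its peg with over 0.5 N; no cylinder gripped or touching the mirror (all of step 1 and all of step 2); the arm keeps its last pose, push and grip.
It fails at once if the padlock is moved over 30 mm or knocked over (distance of padlock from where it was at the start of the episode above 0.03 m or angle between padlock's own z axis and vertical above 0.6 rad).
It fails at once if the oil bottle is moved over 30 mm or knocked over (distance of oil from where it was at the start of the episode above 0.03 m or angle between oil's own z axis and vertical above 0.6 rad).
It fails at once if the screwdriver is moved over 30 mm (distance of driver from where it was at the start of the episode above 0.03 m).
It also fails if it takes over 61 s, if anything falls off the work surface, if the arm or the gripper's body presses on something with over 40 N, if the wrist force passes 120 N, or if a joint passes its speed limit or range.

## Working session

There is one attempt and no reset: what is moved stays moved. The work goes in short steps, Python scripts to look and compute and a shell command to move; the robot and the scene stay as the last step left them, time stands still between calls to the robot, and variables do not carry over. Pictures are saved under pics/ and viewed, at most 10 in all, crops included, and the job is handed in when it is done.

```bash
ls; mkdir -p pics; python3 - <<'E'
from station import arm
import cv2
for n in("top","side"):
    cv2.imwrite(f"pics/{n}0.png",arm.grab_frame(n)[:,:,::-1]); p=arm.camera_params(n); print(n,p)
print(arm.camera_params("wrist"),arm.hold_point_z,arm.get_state())
E
```

```text
nudge.py
pics
station.py
top {'fx': 483.95815354284633, 'fy': 483.95815354284633, 'cx': 287.02703418752577, 'cy': 208.6069200562166, 'T': array([[ 0.02924641, -0.9875124 ,  0.15480281,  0.36851302],
       [-0.99899824, -0.0341246 , -0.0289488 , -0.04679787],
       [ 0.03386988, -0.15380109, -0.98752117,  1.35160708],
       [ 0.        ,  0.        ,  0.        ,  1.        ]])}
side {'fx': 388.0486362816698, 'fy': 388.0486362816698, 'cx': 284.44696476801835, 'cy': 209.5674970254023, 'T': array([[-0.99008791, -0.08688903,  0.11034592,  0.44599614],
       [-0.1395826 ,  0.69587481, -0.70446785,  0.61608512],
       [-0.01557641, -0.71288747, -0.70110543,  0.7923841 ],
       [ 0.        ,  0.        ,  0.        ,  1.        ]])}
{'fx': 329.6293797972188, 'fy': 329.6293797972188, 'cx': 279.21513063121904, 'cy': 216.2691774660803, 'hand_eye': array([[ 9.08607920e-06, -9.55508412e-01, -2.94963852e-01,
         7.99175644e-02],
       [ 9.99999978e-01,  7.09057344e-05, -1.98888597e-04,
         6.07161340e-04],
       [ 2.10954356e-04, -2.94963844e-01,  9.55508392e-01,
        -1.59798549e-01],
       [ 0.00000000e+00,  0.00000000e+00,  0.00000000e+00,
         1.00000000e+00]])} 0.0188 {'t': 0.1, 'q': array([ 1.49612345e+00,  3.59347377e-01,  1.11206985e-02, -3.55484882e-04,
       -1.22409340e+00, -2.88130292e-01]), 'qd': array([-0.00055257, -0.00351988,  0.00267439,  0.00175081, -0.00168948,
        0.00199028]), 'joint_efforts': array([-2.18770117e-03, -5.84161091e+01,  2.93751186e+01,  7.01554924e+00,
        1.02102119e-02, -5.45111766e-05]), 'eef_pos': array([0.23938821, 0.63063399, 0.22567418]), 'ee_rot': array([ 3.14003674e+00, -1.12622263e-04, -3.62924125e-01]), 'force': array([-0.46305715, -0.93995956, -1.31379955]), 'moment': array([-0.01512754,  0.01863908, -0.0062825 ]), 'gripper_force': 0.0, 'width': 0.08755715909369201}
```

View pics/top0.png

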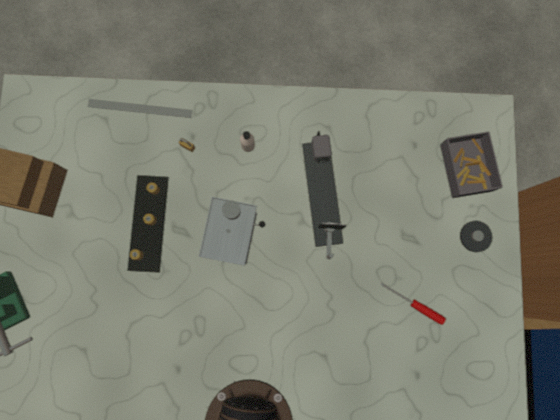

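View pics/side0.png

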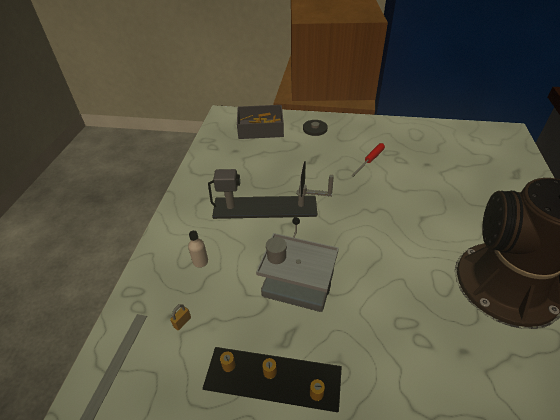

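Top view: cylinders at about (152,188), (148,218) and (135,255). The pan is at (228,230), the ball at (262,224), the mirror at (333,225), the peg at (329,255) and the rig camera at (321,145). In the side view, the ball is at (296,221) and the peg at (331,183). Next I'll measure these and make a zoomed composite.

```bash
cat > h.py <<'E'
import numpy as np, cv2
from station import arm
P={n:arm.camera_params(n) for n in("top","side")}
def wristT(s):
    from scipy.spatial.transform import Rotation as R
    T=np.eye(4);T[:3,:3]=R.from_euler("xyz",s["ee_rot"]).as_matrix();T[:3,3]=s["eef_pos"]
    p=dict(arm.camera_params("wrist"));p["T"]=T@p["hand_eye"];return p
def ray(p,uv):
    d=p["T"][:3,:3]@[(uv[0]-p["cx"])/p["fx"],(uv[1]-p["cy"])/p["fy"],1]
    return p["T"][:3,3],d/np.linalg.norm(d)
def plane(p,uv,z):
    o,d=ray(p,uv);return o+d*(z-o[2])/d[2]
def tri(*pu):
    A=0;b=0;L=[ray(p,u) for p,u in pu]
    for o,d in L:
        M=np.eye(3)-np.outer(d,d);A=A+M;b=b+M@o
    x=np.linalg.solve(A,b);return x,[round(float(np.linalg.norm(np.cross(x-o,d)))*1000,1) for o,d in L]
def blobs(img,lo,hi,roi,amin=15):
    x0,y0,x1,y1=roi;m=cv2.inRange(cv2.cvtColor(img[y0:y1,x0:x1],cv2.COLOR_RGB2HSV),lo,hi)
    n,_,st,c=cv2.connectedComponentsWithStats(m)
    return [(c[i]+[x0,y0],int(st[i,4])) for i in range(1,n) if st[i,4]>=amin]
E
python3 - <<'E'
from h import *
np.set_printoptions(precision=4,suppress=True)
I={n:cv2.imread(f"pics/{n}0.png")[:,:,::-1].copy() for n in P}
t=sorted(blobs(I["top"],(8,90,80),(30,255,255),(125,170,172,275)),key=lambda b:b[0][1])
s=sorted(blobs(I["side"],(8,90,80),(30,255,255),(205,345,340,405)),key=lambda b:b[0][0])
print(t,s)
for a,b in zip(t,s): print("cyl",plane(P["top"],a[0],.022),plane(P["side"],b[0],.022),tri((P["top"],a[0]),(P["side"],b[0])))
t=blobs(I["top"],(0,0,0),(180,255,60),(255,216,270,232),5); s=blobs(I["side"],(0,0,0),(180,255,60),(288,213,303,226),5); print(t,s)
if t and s: print("ball",tri((P["top"],t[0][0]),(P["side"],s[0][0])))
a=cv2.resize(I["top"][120:270,195:355],None,fx=2.5,fy=2.5,interpolation=cv2.INTER_CUBIC)
b=cv2.resize(I["side"][155:315,200:345],None,fx=2.7,fy=2.7,interpolation=cv2.INTER_CUBIC)
c=np.zeros((435,800,3),np.uint8);c[:375,:400]=a;c[:432,405:405+391]=b[:,:391]
cv2.imwrite("pics/z1.png",c[:,:,::-1])
E
```

```text
[(array([151.4605, 187.1974]), 76), (array([148.3836, 218.5205]), 73), (array([134.9459, 254.027 ]), 74)] [(array([226.1863, 360.882 ]), 161), (array([268.5449, 367.5269]), 167), (array([316.5543, 389.4402]), 184)]
cyl [0.624  0.2921 0.022 ] [0.6235 0.291  0.022 ] (array([0.6235, 0.2917, 0.0236]), [0.3, 0.3])
cyl [0.5362 0.2942 0.022 ] [0.5359 0.293  0.022 ] (array([0.5358, 0.2937, 0.0238]), [0.2, 0.2])
cyl [0.438  0.3232 0.022 ] [0.4372 0.3226 0.022 ] (array([0.4376, 0.323 , 0.023 ]), [0.4, 0.4])
[(array([261.5789, 223.8947]), 19)] [(array([295.2885, 217.0481]), 104)]
ball (array([ 0.5188, -0.0193,  0.1382]), [1.3, 1.3])
```

View pics/z1.png

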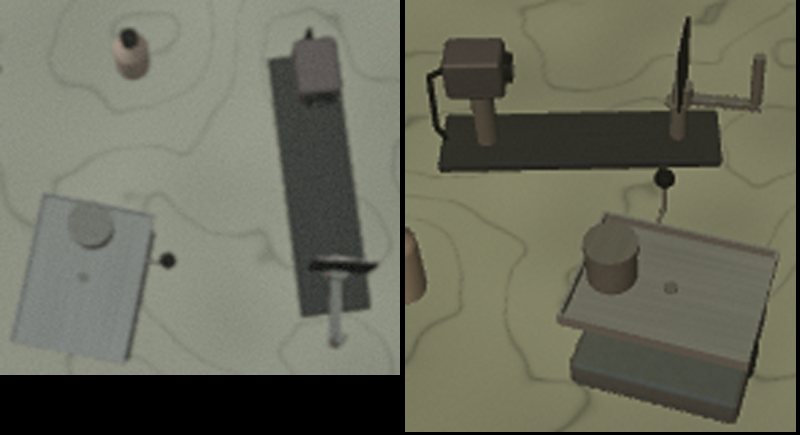

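Composite: ball at (167,260) in top and (664,178) in side. The peg top is at (338,340) in top and (759,57) in side. The pan rim corners and the bar corners are also clear.

```bash
python3 - <<'E'
from h import *
np.set_printoptions(precision=4,suppress=True)
T=lambda u,v:np.array([195+(u+.5)/2.5-.5,120+(v+.5)/2.5-.5]); S=lambda u,v:np.array([200+(u-405+.5)/2.7-.5,155+(v+.5)/2.7-.5])
t,s=P["top"],P["side"]
ball=tri((t,T(167,260)),(s,S(664,178)));print("ball",ball)
peg=tri((t,T(338,340)),(s,S(759,57)));print("peg",peg,plane(t,T(338,340),.13),plane(s,S(759,57),.13))
bar=[plane(t,T(*c),.012) for c in((269,60),(302,317),(370,308))];print("bar",*bar)
bs=[plane(s,S(*c),.012) for c in((439,170),(721,164),(719,114),(445,116))];print("barside",*bs)
print("lens",plane(s,S(513,67),.11))
mt=tri((t,T(310,267)),(t,T(310,267)),(s,S(686,20)))
c=[plane(t,T(*k),.146) for k in((309,266),(376,266))];print("mirror top ends",*c)
print("tin",tri((t,T(91,220)),(s,S(610,243))))
z=ball[0][2]-.031
pc=[plane(t,T(*k),z) for k in((43,195),(154,214),(127,362),(11,342))];ps=[plane(s,S(*k),z) for k in((557,321),(607,213),(778,254),(746,362))]
print("pan rim",*pc,"side",*ps,"c",np.mean(pc,0),np.mean(ps,0))
E
```

```text
ball (array([ 0.5193, -0.0189,  0.1269]), [0.1, 0.1])
peg (array([ 0.4446, -0.1948,  0.1274]), [1.0, 1.0]) [ 0.4434 -0.1944  0.13  ] [ 0.4456 -0.1918  0.13  ]
bar [ 0.7682 -0.1243  0.012 ] [ 0.4749 -0.1682  0.012 ] [ 0.4873 -0.2438  0.012 ]
barside [ 0.7663 -0.1106  0.012 ] [ 0.4752 -0.156   0.012 ] [ 0.4836 -0.2326  0.012 ] [ 0.7823 -0.1923  0.012 ]
lens [ 0.691  -0.1704  0.11  ]
mirror top ends [ 0.5157 -0.1621  0.146 ] [ 0.518  -0.2297  0.146 ]
tin (array([0.5564, 0.0602, 0.1262]), [1.6, 1.6])
pan rim [0.5875 0.1143 0.0959] [ 0.5714 -0.0027  0.0959] [0.4161 0.019  0.0959] [0.4329 0.1389 0.0959] side [0.5897 0.1224 0.0959] [0.5679 0.0009 0.0959] [0.4149 0.0291 0.0959] [0.435  0.142  0.0959] c [0.502  0.0674 0.0959] [0.5019 0.0736 0.0959]
```

One cylinder should bring the ball from z ≈ 0.127 to about 0.115, and two to about 0.103. I'll move above the middle cylinder (0.5358, 0.2937) and refine its position with the wrist camera.

```bash
python3 nudge.py '[[0.08,0.397,0.21,0.0],[0.08,0.397,0.21,0.0]]' 2>&1 | tail -3 ; python3 nudge.py '[[0.08,0,0,0,0]]' | tail -3
```

```text
connect(sys.argv[1:4])
    ~~~~~~~^^^^^^^^^^^^^^^
ValueError: each row has 5 numbers
force: [0.9, 0.9, -0.2]
width: 0.0847
gripper_force: 0.0
```

```bash
python3 nudge.py '[[0.06,0.397,0.21,0,0],[0.06,0.397,0.21,0,0],[0.06,0.397,0.21,0,0],[0.06,0.397,0.21,0,0],[0.06,0.397,0.21,0,0],[0.06,0.397,0.21,0,0],[0.06,0.397,0.21,0,0],[0.06,0.397,0.21,0.1,0],[0.06,0.397,0.21,0.1,0],[0.06,0.397,0.21,0.1,0],[0.06,0.397,0.21,0.1,0],[0.06,0.397,0.21,0.1,0],[0.06,0.397,0.21,0.1,0],[0.06,0.397,0.21,0.1,0],[0.06,0.397,0.21,0.1,0]]'
python3 - <<'E'
from h import *
s=arm.get_state();p=wristT(s);im=arm.grab_frame("wrist");cv2.imwrite("pics/w1.png",im[:,:,::-1])
print(s["t"],s["eef_pos"],s["ee_rot"])
for b in blobs(im,(8,90,80),(30,255,255),(0,0,560,420),150): print(b,plane(p,b[0],.022))
E
```

```text
t: 1.43
eef_pos: [0.5364, 0.2941, 0.1268]
ee_rot: [-3.141, -0.0, -0.363]
force: [-1.0, -0.7, -0.6]
width: 0.0599
gripper_force: 0.0
1.4333 [0.53637931 0.29413753 0.1268489 ] [-3.14123490e+00 -2.65542688e-04 -3.62976384e-01]
(array([242.40650407, 112.26196929]), 1107) [0.6224824 0.2910406 0.022    ]
(array([281.40797824, 216.31278332]), 1103) [0.5338712  0.29257165 0.022     ]
(array([153.18335684, 314.81946403]), 709) [0.48670985 0.43726971 0.022     ]
(array([404.83862434, 314.90740741]), 756) [0.40399956 0.21950679 0.022     ]
(array([289.6713881 , 337.37110482]), 353) [0.41877906 0.32765494 0.022     ]
(array([385.23745819, 365.1351564 ]), 5083) [0.35569807 0.25152189 0.022     ]
```

View pics/w1.png

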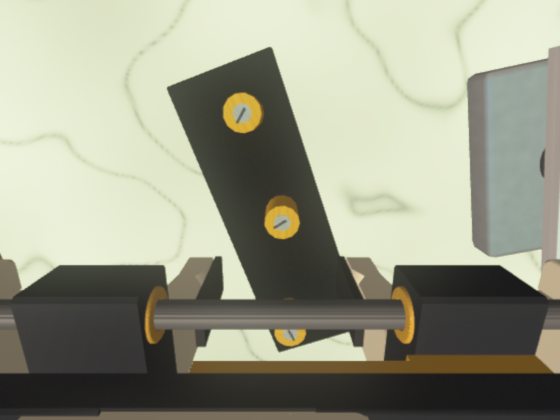

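The wrist view shows the middle cylinder at (281,216), which agrees with the earlier measurement within 2 mm. Descend, grip and lift.

```bash
python3 nudge.py '[[0.06,-0.001,0.001,0.04,0],[0.06,-0.001,0.001,0.08,0],[0.06,-0.001,0.001,0.105,0],[0.06,-0.001,0.001,0.115,0],[0.06,-0.001,0.001,0.115,0],[0.02,-0.001,0.001,0.115,0],[0.02,-0.001,0.001,0.115,0],[0.02,-0.001,0.001,0.115,0],[0.02,-0.001,0.001,0.115,0],[0.02,-0.001,0.001,0.115,0],[0.02,-0.001,0.001,0.115,0],[0.02,-0.001,0.001,0.08,0],[0.02,-0.001,0.001,0.04,0],[0.02,-0.001,0.001,0,0],[0.02,-0.001,0.001,-0.04,0],[0.02,-0.001,0.001,-0.04,0],[0.02,-0.001,0.001,-0.04,0]]' 25
```

```text
t: 2.9
eef_pos: [0.536, 0.2942, 0.1698]
ee_rot: [-3.136, -0.002, -0.363]
force: [-0.9, 0.6, -1.4]
width: 0.0264
gripper_force: 25.0
```

```bash
python3 nudge.py '[[0.02,0,0.04,0,-0.05],[0.02,0,0.08,0,-0.1],[0.02,0,0.12,0,-0.15],[0.02,0,0.16,0,-0.2],[0.02,0,0.2,0,-0.2],[0.02,0,0.233,0,-0.2],[0.02,0,0.233,0.03,-0.2],[0.02,0,0.233,0.06,-0.2],[0.02,0,0.233,0.06,-0.2],[0.02,0,0.233,0.06,-0.2],[0.02,0,0.233,0.06,-0.2]]'
python3 - <<'E'
from h import *
for n in("top","side","wrist"): 
    im=arm.grab_frame(n); cv2.imwrite(f"pics/p_{n}.png",im[:,:,::-1])
a=cv2.imread("pics/p_side.png")[150:320,190:360];b=cv2.imread("pics/p_wrist.png")
c=np.zeros((420,800,3),np.uint8);c[:340,:340]=cv2.resize(a,None,fx=2,fy=2);c[:345,340:]=cv2.resize(b,(460,345));cv2.imwrite("pics/p.png",c)
E
```

```text
t: 3.82
eef_pos: [0.4526, 0.0756, 0.1071]
ee_rot: [3.141, 0.0, -0.162]
force: [0.5, -0.0, -0.5]
width: 0.0263
gripper_force: 25.0
```

View pics/p.png

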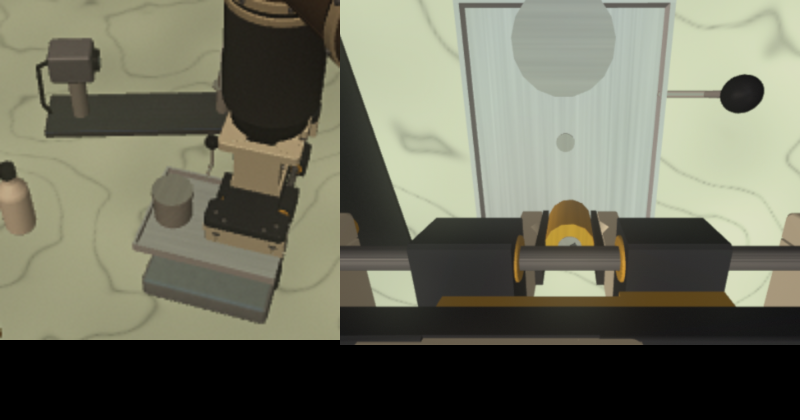

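The wrist view shows the held cylinder centred on the pan's width, with its axis aligned. Lower it until the pan carries the weight, release gently and rise.

```bash
python3 nudge.py '[[0.02,0,0,0.01,0],[0.02,0,0,0.016,0],[0.02,0,0,0.022,0],[0.02,0,0,0.025,0],[0.02,0,0,0.025,0],[0.02,0,0,0.025,0],[0.02,0,0,0.025,0],[0.035,0,0,0.025,0],[0.045,0,0,0.025,0],[0.045,0,0,0.025,0],[0.045,0,0,0.025,0],[0.045,0,0,0.025,0],[0.045,0,0,0.01,0],[0.045,0,0,-0.01,0],[0.045,0,0,-0.04,0],[0.045,0,0,-0.08,0],[0.045,0,0,-0.12,0],[0.045,0,0,-0.12,0],[0.045,0,0,-0.12,0]]'
python3 - <<'E'
from h import *
for n in("top","side","wrist"):
    im=arm.grab_frame(n); cv2.imwrite(f"pics/r_{n}.png",im[:,:,::-1])
a=cv2.imread("pics/r_side.png")[165:315,220:350];b=cv2.imread("pics/r_wrist.png");t=cv2.imread("pics/r_top.png")[180:270,190:350]
c=np.zeros((560,800,3),np.uint8);c[:450,:390]=cv2.resize(a,None,fx=3,fy=3,interpolation=2);c[:300,400:]=cv2.resize(b,(400,300));c[300:525,400:]=cv2.resize(t,None,fx=2.5,fy=2.5,interpolation=2);cv2.imwrite("pics/r.png",c)
E
```

```text
t: 5.55
eef_pos: [0.4534, 0.0761, 0.2291]
ee_rot: [-3.138, -0.004, -0.163]
force: [-0.1, -0.1, -1.3]
width: 0.0449
gripper_force: 0.0
```

View pics/r.png

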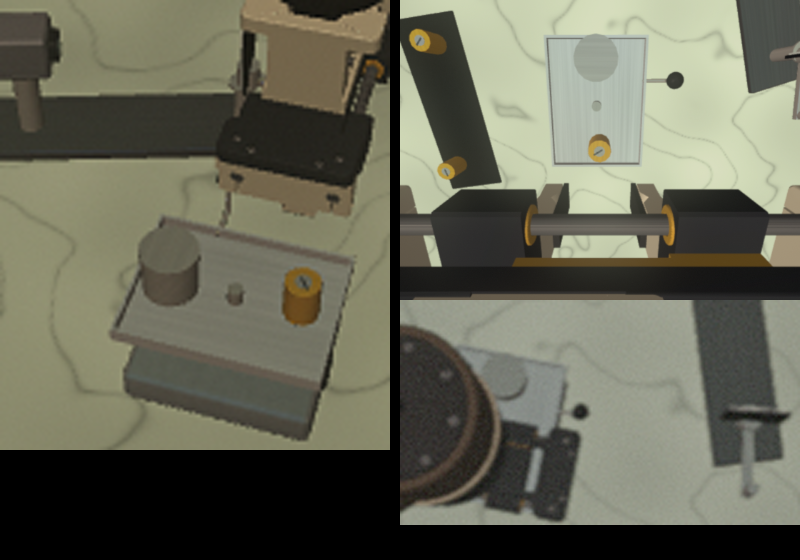

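One cylinder stands on the pan, at about (302,297) in the side crop. The arm hides the ball there, so I'll move over to above the peg, which clears the side view, and measure the ball and peg from there.

```bash
python3 nudge.py '[[0.06,0.036,0.269,0,-0.46],[0.06,0.036,0.269,0,-0.46],[0.06,0.036,0.269,0,-0.46],[0.06,0.036,0.269,0,-0.46],[0.06,0.036,0.269,0,-0.46],[0.06,0.036,0.269,0,-0.46],[0.06,0.036,0.269,0,-0.46],[0.06,0.036,0.269,0,-0.46],[0.06,0.036,0.269,0,-0.46],[0.06,0.036,0.269,0,-0.46],[0.06,0.036,0.269,0,-0.46]]'
python3 - <<'E'
from h import *
s=arm.get_state();p=wristT(s);print(s["t"],s["eef_pos"],s["ee_rot"])
w=arm.grab_frame("wrist");cv2.imwrite("pics/w3.png",w[:,:,::-1])
I={n:arm.grab_frame(n) for n in("top","side")}
for n in I: cv2.imwrite(f"pics/s_{n}.png",I[n][:,:,::-1])
for r in ((285,214,306,240),): 
    print(blobs(I["side"],(0,0,0),(180,255,60),r,5))
print(blobs(I["top"],(0,0,0),(180,255,60),(255,216,270,232),5))
c=np.zeros((600,800,3),np.uint8);c[:420,:560]=w;c[:240,560:]=cv2.resize(I["side"][200:240,275:315],(240,240),interpolation=2);c[240:480,560:]=cv2.resize(I["top"][205:245,240:280],(240,240),interpolation=2)
cv2.imwrite("pics/c3.png",c[:,:,::-1])
E
```

```text
t: 6.62
eef_pos: [0.4438, -0.1952, 0.2257]
ee_rot: [-3.141, 0.001, 0.298]
force: [-0.6, 0.5, 0.3]
width: 0.06
gripper_force: 0.0
6.6167 [ 0.4438212  -0.19519275  0.22573481] [-3.14087582e+00  1.48678600e-03  2.97613485e-01]
[(array([295., 215.]), 63), (array([295.59090909, 224.11363636]), 44)]
[]
```

View pics/c3.png

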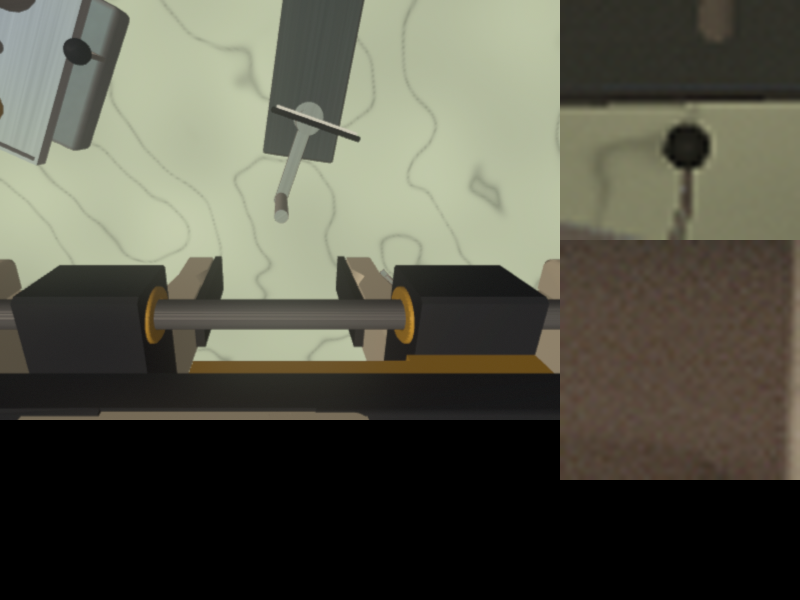

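Wrist view: peg top at (281,214), ball at (77,51), mirror top from (277,106) to (360,138). Side view: ball at (295.6,224.1).

```bash
python3 - <<'E'
from h import *
np.set_printoptions(precision=4,suppress=True)
s=arm.get_state();p=wristT(s);t=P["side"]
w=cv2.imread("pics/w3.png")[:,:,::-1].copy();wb=blobs(w,(0,0,0),(180,255,70),(55,30,92,70),50);print(wb)
b=wb[0][0] if len(wb)==1 else (77,51)
print("ball w+side",tri((p,b),(t,(295.6,224.1))))
for pr,uv in((P["side"],(295.6,220.6)),(P["side"],(295.6,224.1))):
    o,d=ray(pr,uv);k=(-.019-o[1])/d[1];print("z at y=-.019:",o+k*d)
print("peg top",plane(p,(281,214),.13),"mirror top",plane(p,(277,106),.146),plane(p,(360,138),.146),"hub",plane(p,(309,118),.069))
print("bar end",plane(p,(264,152),.012),plane(p,(332,162),.012),"bar far",plane(p,(283,0),.012),plane(p,(365,0),.012))
E
```

```text
[(array([76.9585, 51.2332]), 579)]
ball w+side (array([ 0.519 , -0.0159,  0.118 ]), [0.1, 0.1])
z at y=-.019: [ 0.5192 -0.019   0.1268]
z at y=-.019: [ 0.5192 -0.019   0.1146]
peg top [ 0.4472 -0.1957  0.13  ] mirror top [ 0.5254 -0.1685  0.146 ] [ 0.5222 -0.2312  0.146 ] hub [ 0.5256 -0.1988  0.069 ]
bar end [ 0.4771 -0.1672  0.012 ] [ 0.489  -0.2438  0.012 ] bar far [ 0.6249 -0.1433  0.012 ] [ 0.6488 -0.2207  0.012 ]
```

Ball height comes out at 0.115–0.118, which is too uncertain to choose between one and two cylinders. A second wrist view gives parallax, and the peg top (known to be 130 mm) gives a height reference.

```bash
python3 nudge.py '[[0.06,0.044,-0.143,0,0],[0.06,0.044,-0.143,0,0],[0.06,0.044,-0.143,0,0],[0.06,0.044,-0.143,0,0],[0.06,0.044,-0.143,0,0],[0.06,0.044,-0.143,0,0],[0.06,0.044,-0.143,0,0],[0.06,0.044,-0.143,0,0],[0.06,0.044,-0.143,0,0],[0.06,0.044,-0.143,0,0]]' | head -2
python3 - <<'E'
from h import *
import pickle
s=arm.get_state();w=arm.grab_frame("wrist");cv2.imwrite("pics/w4.png",w[:,:,::-1]);pickle.dump(s,open("s4.pkl","wb"))
p=wristT(s);print(s["t"],s["eef_pos"],s["ee_rot"])
def proj(x):
    c=np.linalg.inv(p["T"])@[*x,1];return np.array([p["cx"]+p["fx"]*c[0]/c[2],p["cy"]+p["fy"]*c[1]/c[2]])
a=proj([.519,-.018,.116]);print("ball pred",a,"peg pred",proj([.4472,-.1957,.13]),"mir",proj([.5254,-.1685,.146]))
x,y=a.astype(int);print(blobs(w,(0,0,0),(180,255,70),(x-30,max(y-30,0),x+30,y+30),50))
q=proj([.4472,-.1957,.13]).astype(int);m=proj([.5254,-.1685,.146]).astype(int)
w3=cv2.imread("pics/w3.png")
c=np.zeros((600,800,3),np.uint8)
for k,(im,u) in enumerate(((w3,(281,214)),(w[:,:,::-1],q),(w3,(277,106)),(w[:,:,::-1],m))):
    r=np.zeros((50,66,3),np.uint8);g=im[max(u[1]-25,0):u[1]+25,u[0]-33:u[0]+33];r[:g.shape[0],:g.shape[1]]=g
    c[(k//2)*300:(k//2)*300+300,(k%2)*400:(k%2)*400+396]=cv2.resize(r,None,fx=6,fy=6,interpolation=cv2.INTER_CUBIC)
cv2.imwrite("pics/c4.png",c);print(q,m)
E
```

```text
t: 7.6
eef_pos: [0.4443, -0.0469, 0.2265]
7.6 [ 0.44426677 -0.04694741  0.22646519] [3.14157126e+00 2.52714489e-04 2.95883599e-01]
ball pred [271.24511514 114.05753529] peg pred [447.11248113 262.36398792] mir [470.42338535 168.17093716]
[(array([271.5335277 , 114.31195335]), 343)]
[447 262] [470 168]
```

View pics/c4.png

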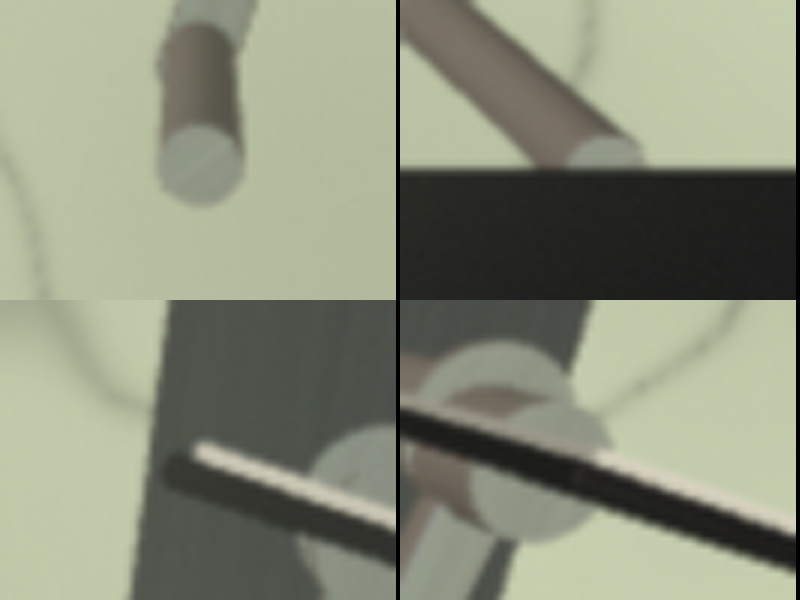

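Peg-top centres: (281.3,216.3) in the first wrist view and about (448.1,266) in the second. Triangulate peg and ball together.

```bash
python3 - <<'E'
from h import *
import pickle
np.set_printoptions(precision=4,suppress=True)
s4=pickle.load(open("s4.pkl","rb"))
s3=dict(eef_pos=np.array([0.4438212,-0.19519275,0.22573481]),ee_rot=np.array([-3.14087582,1.48678600e-03,2.97613485e-01]))
p3,p4=wristT(s3),wristT(s4);sd=P["side"]
print("peg",tri((p3,(281.3,216.3)),(p4,(448.1,266))),"side:",tri((p4,(448.1,266)),(sd,(331.1,176.2))),tri((p3,(281.3,216.3)),(sd,(331.1,176.2))))
b=((76.96,51.23),(271.53,114.31))
print("ball",tri((p3,b[0]),(p4,b[1])),tri((p4,b[1]),(sd,(295.6,224.1))),tri((p3,b[0]),(sd,(295.6,224.1))))
# side image ball centre consistent by dark-min centroid in both frames
for f in("side0","s_side"):
    g=255-cv2.cvtColor(cv2.imread(f"pics/{f}.png"),cv2.COLOR_BGR2GRAY)[:, :].astype(float)
    row=g[212:234,295:297].mean(1);print(f,row.astype(int))
E
```

```text
peg (array([ 0.4452, -0.1967,  0.1318]), [0.3, 0.3]) side: (array([ 0.4434, -0.2025,  0.1214]), [1.8, 1.8]) (array([ 0.4441, -0.1972,  0.1246]), [0.7, 0.7])
ball (array([ 0.5188, -0.0184,  0.1205]), [0.1, 0.1]) (array([ 0.519 , -0.0182,  0.1155]), [0.1, 0.1]) (array([ 0.5188, -0.0165,  0.1173]), [0.1, 0.1])
side0 [208 211 207 216 214 212 227 227 226 222 227 229 225 179 178 179 178 179
 179 179 177 168]
s_side [208 210 207 217 219 147 132 135 168 226 227 224 219 224 227 232 183 176
 177 172 185 186]
```

```bash
python3 nudge.py '[[0.06,0.037,-0.1215,0,0.456],[0.06,0.037,-0.1215,0,0.456],[0.06,0.037,-0.1215,0,0.456],[0.06,0.037,-0.1215,0,0.456],[0.06,0.037,-0.1215,0,0.456],[0.06,0.037,-0.1215,0,0.456],[0.06,0.037,-0.1215,0,0.456],[0.06,0.037,-0.1215,0,0.456],[0.06,0.037,-0.1215,0,0.456]]' | head -2
python3 - <<'E'
from h import *
import pickle
np.set_printoptions(precision=4,suppress=True)
s=arm.get_state();w=arm.grab_frame("wrist");cv2.imwrite("pics/w5.png",w[:,:,::-1]);pickle.dump(s,open("s5.pkl","wb"))
s4=pickle.load(open("s4.pkl","rb"))
s3=dict(eef_pos=np.array([0.4438212,-0.19519275,0.22573481]),ee_rot=np.array([-3.14087582,1.48678600e-03,2.97613485e-01]))
p3,p4,p=wristT(s3),wristT(s4),wristT(s);print(s["eef_pos"],s["ee_rot"])
def proj(p,x):
    c=np.linalg.inv(p["T"])@[*x,1];return np.array([p["cx"]+p["fx"]*c[0]/c[2],p["cy"]+p["fy"]*c[1]/c[2]])
x,y=proj(p,[.519,-.018,.117]).astype(int);bl=blobs(w,(0,0,0),(180,255,70),(x-30,max(y-30,0),x+30,y+30),50);print(x,y,bl)
b3,b4,b5=(76.96,51.23),(271.53,114.31),bl[0][0]
for L in(((p3,b3),(p5,b5)) for p5 in[p]): print(tri(*L))
print(tri((p4,b4),(p,b5)),tri((p3,b3),(p4,b4),(p,b5)))
# cylinder on pan top & mat cylinders
for q in blobs(w,(8,90,80),(30,255,255),(0,0,560,290),100): print(q,plane(p,q[0],.022),plane(p,q[0],.105))
E
```

```text
t: 8.4
eef_pos: [0.4441, 0.0798, 0.2266]
[0.4441 0.0798 0.2266] [ 3.1415  0.     -0.1591]
388 101 [(array([390.2525, 101.4461]), 408)]
(array([ 0.5189, -0.0184,  0.1204]), [0.1, 0.1])
(array([ 0.519 , -0.0185,  0.1203]), [0.2, 0.2]) (array([ 0.519 , -0.0184,  0.1204]), [0.0, 0.2, 0.2])
(array([41.2943, 48.6146]), 1230) [0.6227 0.2916 0.022 ] [0.5999 0.2403 0.105 ]
(array([282.2803, 197.9134]), 785) [0.4328 0.0776 0.022 ] [0.4533 0.0751 0.105 ]
(array([ 74.6613, 226.6811]), 806) [0.4371 0.3224 0.022 ] [0.4566 0.2642 0.105 ]
```

Three wrist views agree on a ball height of 0.1204, or at least 0.118 after reference correction, so a second cylinder is needed. Pick the one at (0.4375, 0.323).

```bash
python3 nudge.py '[[0.06,-0.045,-0.239,0,0],[0.06,-0.045,-0.239,0,0],[0.06,-0.045,-0.239,0,0],[0.06,-0.045,-0.239,0,0],[0.06,-0.045,-0.239,0,0],[0.06,-0.045,-0.239,0,0],[0.06,-0.045,-0.239,0.04,0],[0.06,-0.045,-0.239,0.08,0],[0.06,-0.045,-0.239,0.12,0],[0.06,-0.045,-0.239,0.15,0],[0.06,-0.045,-0.239,0.15,0],[0.06,-0.045,-0.239,0.15,0]]'
python3 nudge.py '[[0.06,0,0,0.035,0],[0.06,0,0,0.055,0],[0.06,0,0,0.0655,0],[0.06,0,0,0.0655,0],[0.02,0,0,0.0655,0],[0.02,0,0,0.0655,0],[0.02,0,0,0.0655,0],[0.02,0,0,0.0655,0],[0.02,0,0,0.0655,0],[0.02,0,0,0.0655,0],[0.02,0,0,0.03,0],[0.02,0,0,-0.01,0],[0.02,0,0,-0.05,0],[0.02,0,0,-0.09,0],[0.02,0,0,-0.095,0],[0.02,0,0,-0.095,0],[0.02,0,0,-0.095,0]]' 25
```

```text
t: 9.45
eef_pos: [0.4374, 0.3227, 0.0758]
ee_rot: [3.138, 0.001, -0.159]
force: [0.5, 0.0, -0.6]
width: 0.0598
gripper_force: 0.0
t: 10.87
eef_pos: [0.437, 0.3236, 0.1713]
ee_rot: [-3.141, 0.0, -0.159]
force: [-0.0, -0.1, -2.3]
width: 0.0263
gripper_force: 25.0
```

```bash
python3 nudge.py '[[0.02,0.102,0.241,0,0],[0.02,0.102,0.241,0,0],[0.02,0.102,0.241,0,0],[0.02,0.102,0.241,0,0],[0.02,0.102,0.241,0,0],[0.02,0.102,0.241,0,0],[0.02,0.102,0.241,0,0],[0.02,0.102,0.241,0,0],[0.02,0.102,0.241,0.04,0],[0.02,0.102,0.241,0.076,0],[0.02,0.102,0.241,0.076,0],[0.02,0.102,0.241,0.076,0]]'
python3 nudge.py '[[0.02,0,0,0.006,0],[0.02,0,0,0.012,0],[0.02,0,0,0.016,0],[0.02,0,0,0.02,0],[0.02,0,0,0.02,0],[0.02,0,0,0.02,0],[0.02,0,0,0.02,0],[0.035,0,0,0.02,0],[0.045,0,0,0.02,0],[0.045,0,0,0.02,0],[0.045,0,0,0.02,0],[0.045,0,0,0.02,0],[0.045,0,0,0.01,0],[0.045,0,0,-0.01,0],[0.045,0,0,-0.04,0],[0.045,0,0,-0.08,0],[0.045,0,0,-0.12,0],[0.045,0,0,-0.145,0],[0.045,0,0,-0.145,0]]'
```

```text
t: 11.87
eef_pos: [0.4982, 0.0692, 0.0935]
ee_rot: [3.137, 0.005, -0.158]
force: [0.8, -0.1, -0.4]
width: 0.0264
gripper_force: 25.0
t: 13.45
eef_pos: [0.503, 0.0705, 0.2479]
ee_rot: [-3.137, -0.009, -0.158]
force: [-0.1, -0.0, 0.3]
width: 0.0448
gripper_force: 0.0
```

```bash
python3 nudge.py '[[0.06,-0.0125,0.271,0.02,-0.456],[0.06,-0.0125,0.271,0.02,-0.456],[0.06,-0.0125,0.271,0.02,-0.456],[0.06,-0.0125,0.271,0.02,-0.456],[0.06,-0.0125,0.271,0.02,-0.456],[0.06,-0.0125,0.271,0.02,-0.456],[0.06,-0.0125,0.271,0.02,-0.456],[0.06,-0.0125,0.271,0.02,-0.456],[0.06,-0.0125,0.271,0.02,-0.456],[0.06,-0.0125,0.271,0.02,-0.456],[0.06,-0.0125,0.271,0.02,-0.456],[0.06,-0.0125,0.271,0.02,-0.456]]'
python3 - <<'E'
from h import *
np.set_printoptions(precision=4,suppress=True)
s=arm.get_state();p=wristT(s);w=arm.grab_frame("wrist");cv2.imwrite("pics/w6.png",w[:,:,::-1]);print(s["eef_pos"],s["ee_rot"])
sd=arm.grab_frame("side");cv2.imwrite("pics/s6.png",sd[:,:,::-1])
bl=blobs(w,(0,0,0),(180,255,70),(50,20,110,80),50);print(bl)
for b in bl:
    o,d=ray(p,b[0]);
    k=(-.0184-o[1])/d[1];print("ball from y",o+k*d)
print((255-cv2.cvtColor(sd,cv2.COLOR_RGB2GRAY)[212:240,295:297].mean(1)).astype(int))
c=np.zeros((420,800,3),np.uint8);c[:,:560]=w;c[:240,560:]=cv2.resize(sd[205:325,235:355],(240,240),interpolation=2)
cv2.imwrite("pics/c6.png",c[:,:,::-1])
E
```

```text
t: 14.45
eef_pos: [0.4453, -0.1949, 0.2209]
ee_rot: [3.141, -0.0, 0.299]
force: [0.3, -0.2, -0.2]
width: 0.0603
gripper_force: 0.0
[ 0.4453 -0.1949  0.2209] [ 3.1415 -0.0004  0.2989]
[(array([82.9815, 55.1778]), 540), (array([104.75  ,  71.4125]), 80)]
ball from y [ 0.5188 -0.0184  0.1085]
ball from y [ 0.5113 -0.0184  0.0739]
[207 210 207 215 219 146 132 137 143 138 132 124 220 227 224 221 224 226
 230 195 183 184 184 185 186 183 171 163]
```

View pics/c6.png

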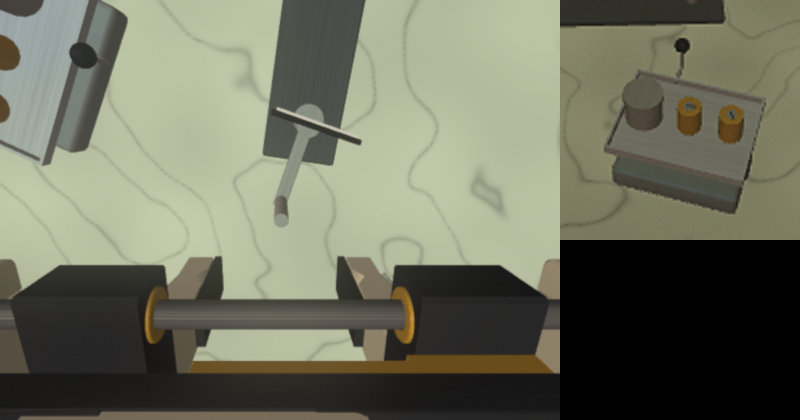

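Both cylinders stand on the pan and the ball is at z ≈ 0.107–0.1085, level with the lens. Step 1 is done. The peg is at (0.445,-0.196), under the gripper, so descend and grip it.

```bash
python3 nudge.py '[[0.06,0,0,0.04,0],[0.06,0,0,0.08,0],[0.06,0,0,0.11,0],[0.06,0,0,0.127,0],[0.06,0,0,0.127,0],[0.06,0,0,0.127,0],[0.005,0,0,0.127,0],[0.005,0,0,0.127,0],[0.005,0,0,0.127,0],[0.005,0,0,0.127,0],[0.005,0,0,0.127,0],[0.005,0,0,0.127,0],[0.005,0,0,0.127,0],[0.005,0,0,0.127,0],[0.005,0,0,0.127,0]]' 20
```

```text
t: 15.8
eef_pos: [0.445, -0.1961, 0.0937]
ee_rot: [3.141, -0.0, 0.297]
force: [-0.3, -2.2, 0.7]
width: 0.0115
gripper_force: 20.0
```

```bash
python3 nudge.py '[[0.005,-0.002,0.008,0.127,0]]' >/dev/null 2>&1 & sleep 0; kill %1 2>/dev/null; echo skip
```

```text
skip
```

That command was a mistake: it should not have been sent, and its dz would push the tool down. I'm checking the state before doing anything else.

```bash
python3 -c "
from station import arm
s=arm.get_state();print(s['t'],s['eef_pos'],s['ee_rot'],s['force'],s['width'],s['gripper_force'])"
```

```text
15.8 [ 0.44499317 -0.19611185  0.09366167] [ 3.14116068e+00 -4.73673525e-06  2.97403585e-01] [-0.31013425 -2.24142843  0.73481533] 0.011510620693680695 20.000170469284058
```

The clock is still at 15.8 s and the pose is unchanged, so the command was killed before it ran. Now swing the mirror along the arc.

```bash
python3 nudge.py '[[0.005,-0.0025,0.009,0,0],[0.005,-0.0037,0.0174,0,-0.05],[0.005,-0.0041,0.0254,0,-0.1],[0.005,-0.0036,0.0334,0,-0.15],[0.005,-0.0024,0.0414,0,-0.2],[0.005,-0.0005,0.049,0,-0.25],[0.005,0.0015,0.0547,0,-0.3],[0.005,0.004,0.0602,0,-0.3],[0.005,0.0065,0.0648,0,-0.3],[0.005,0.0091,0.0691,0,-0.3],[0.005,0.0091,0.0691,0,-0.3],[0.005,0.0091,0.0691,0,-0.3],[0.005,0.0091,0.0691,0,-0.3],[0.005,0.0091,0.0691,0,-0.3]]'
python3 - <<'E'
from h import *
np.set_printoptions(precision=4,suppress=True)
s=arm.get_state();p=wristT(s);w=arm.grab_frame("wrist");sd=arm.grab_frame("side");t=arm.grab_frame("top");print(s["eef_pos"],s["ee_rot"],s["t"])
for n,i in(("w7",w),("s7",sd),("t7",t)): cv2.imwrite(f"pics/{n}.png",i[:,:,::-1])
c=np.zeros((570,800,3),np.uint8);c[:420,:560]=w;c[:240,560:]=cv2.resize(sd[155:275,215:335],(240,240),interpolation=2);c[240:480,560:]=cv2.resize(t[140:260,240:360],(240,240),interpolation=2)
cv2.imwrite("pics/c7.png",c[:,:,::-1])
E
```

```text
t: 16.97
eef_pos: [0.4725, -0.2598, 0.0934]
ee_rot: [-3.14, 0.002, 0.597]
force: [-6.6, -1.9, 5.2]
width: 0.0116
gripper_force: 20.0
[ 0.4725 -0.2598  0.0934] [-3.1403  0.0019  0.5969] 16.9667
```

View pics/c7.png

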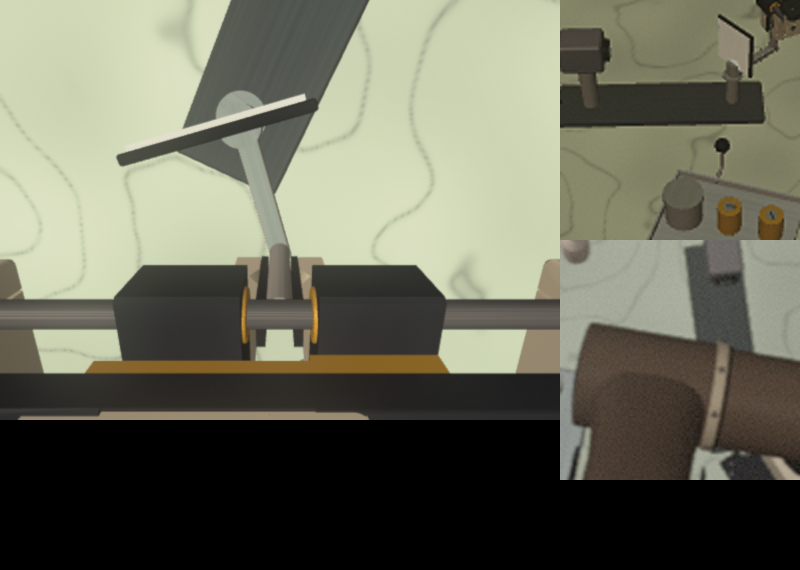

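Wrist view: mirror frame top runs from (119,161) to (317,105). The hub is at (240,119). Bar edges run (230,0)–(185,148) and (368,0)–(275,193).

```bash
python3 - <<'E'
from h import *
np.set_printoptions(precision=4,suppress=True)
s=arm.get_state();p=wristT(s)
A=lambda a,b:np.arctan2(b[1]-a[1],b[0]-a[0])
m=[plane(p,u,.146) for u in((119,161),(317,105))];print("mirror ends",*m,"len",np.linalg.norm(m[0]-m[1]),"normal",A(m[1],m[0])-np.pi/2, "front strip",A(plane(p,(305,96),.146),plane(p,(117,153),.146))-np.pi/2)
g=plane(p,(240,119),.069);print("hub",g)
e=[plane(p,u,.012) for u in((185,148),(230,0),(275,193),(368,0))];print("bar yaw",A(e[0],e[1]),A(e[2],e[3]),*e)
# refined: bar edges by line fit
w=cv2.imread("pics/w7.png");gr=cv2.GaussianBlur(cv2.cvtColor(w,cv2.COLOR_BGR2GRAY),(3,3),0)
R=[];L=[]
for y in range(5,85,5):
    r=gr[y].astype(int);d=np.diff(r[150:420]);L.append((150+np.argmin(d[:110])+.5,y));R.append((260+np.argmax(d[110:])+.5,y))
for n,q in(("L",L),("R",R)):
    v=cv2.fitLine(np.float32(q),cv2.DIST_HUBER,0,.01,.01).ravel();a=plane(p,v[2:]-60*v[:2],.012);b=plane(p,v[2:]+60*v[:2],.012);
    y=A(a,b);print(n,y if abs(y)<1.5 else y-np.sign(y)*np.pi)
for ax in((.525,-.198),(g[0],g[1])):
  for yaw in(.15,.16):
    phi=A(ax,(.519,-.0184));pn=A(s["eef_pos"],ax);print(ax,"target normal",(phi+yaw)/2,"peg-derived normal",pn,"y err mm",1000*np.sin(phi-(2*pn-yaw))*np.hypot(ax[0]-.519,ax[1]+.0184))
E
```

```text
mirror ends [ 0.4974 -0.1803  0.146 ] [ 0.5473 -0.2232  0.146 ] len 0.06571680410752409 normal 0.8612094720702173 front strip 0.8765355295656243
hub [ 0.5245 -0.1991  0.069 ]
bar yaw 0.2216990701473349 0.1543844717032614 [ 0.481  -0.1721  0.012 ] [ 0.5781 -0.1502  0.012 ] [ 0.4899 -0.2442  0.012 ] [ 0.6274 -0.2228  0.012 ]
L 0.1490145989231419
R 0.14907593125000382
(0.525, -0.198) target normal 0.8770957395715799 peg-derived normal 0.8657282171227825 y err mm 4.085140052214069
(0.525, -0.198) target normal 0.8820957395715799 peg-derived normal 0.8657282171227825 y err mm 5.88144340324439
(np.float64(0.524548279737579), np.float64(-0.1990772979216709)) target normal 0.8757474540579439 peg-derived normal 0.8612999102580579 y err mm 5.22242051871725
(np.float64(0.524548279737579), np.float64(-0.1990772979216709)) target normal 0.8807474540579439 peg-derived normal 0.8612999102580579 y err mm 7.028999389210623
```

The line of sight is about 4–5 mm off to one side, well inside 20 mm. Trim by 1 mm, settle and hand in.

```bash
python3 nudge.py '[[0.005,0.0003,0.001,0,0],[0.005,0.0003,0.001,0,0],[0.005,0.0003,0.001,0,0],[0.005,0.0003,0.001,0,0],[0.005,0.0003,0.001,0,0],[0.005,0.0003,0.001,0,0],[0.005,0.0003,0.001,0,0],[0.005,0.0003,0.001,0,0],[0.005,0.0003,0.001,0,0],[0.005,0.0003,0.001,0,0]]'
python3 -c "
from station import arm
print(arm.job_done())"
```

```text
t: 17.95
eef_pos: [0.4731, -0.2603, 0.0934]
ee_rot: [-3.14, 0.002, 0.597]
force: [-6.8, -1.7, 5.6]
width: 0.0115
gripper_force: 20.0
the job is handed in; nothing more can be done
None
```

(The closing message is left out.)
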